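# Take an instrument drum's height with the sprung-foot gauge and clamp it

## Task

Take the height of the instrument drum that stands under the gauge: loosen the gauge's clamp handle, press the carriage down until the sprung foot is on the drum's lid and its pin has risen about level with the small index post beside it, then turn the clamp fully tight so that the carriage stays down there by itself. Go gently, so that the foot is never driven up against its stop, and leave the drum and everything else on the table where it stands.

Things in the scene. Friction and masses are not known exactly. Their poses are not given: they have to be found in the camera images.
- gauge: Height gauge, fixed to the table: grey base plate 140 x 150 x 16 mm, upright steel post 24 mm thick, top 215 mm above the table. Origin on the table under the post's axis, z up. On the post rides an aluminium carriage; its arm (28 mm wide, 24 thick) points along this -y axis and carries the clamp (axis 56 mm from the post's) and the foot (150 mm)
- carriage (a joint): How far the carriage is lowered, m: 0 at the top (underside of the arm 175 mm above the table), grows downwards to 0.100. A counterbalance lifts it with a net 2 N, with about 1 N of drag, so when the clamp is loose it rises unless it is held down. It is pressed down by the clamp's handle. With the clamp tight it takes about 15 N to shift it
- clamp_body (a joint): Clamp handle's angle, rad: 0 fully loose, 1.3 fully tight; it starts tight (1.15 or more) and turns clockwise, seen from above, to tighten. An eccentric disc (81 mm wide, on the arm) jams on the post beyond about 0.6, holding better the closer to 1.3. It takes up to 0.6 N m to turn and stays where it is left. While it is being tightened, the carriage can creep up 1 to 4 mm in the grip
- clamp_grip (a point): Middle of the clamp's black handle, a bar 56 mm long, 14 thick, 28 high on an upright stem: on the turning axis, 60 mm above the arm's top (disc's top: 11 mm). The bar's long side lies along this x axis, fingers close along y. Fully tight it is in line with the arm, x from post to foot. It rides with the carriage, which can be pressed down by it
- foot_body (a joint): How far the sprung foot is pushed up into the arm, m: 0 hanging free, 0.010 when the pin's top is level with the index post, 0.020 at its stop. Its spring needs 2 N to start and 0.2 N more for each mm
- foot_sole (a point): Middle of the underside of the foot, a steel disc 30 mm wide, which hangs 45 mm below the underside of the arm when free; z up
- pin_top (a point): Top of the foot's 11 mm pin, which passes up through the arm: 25 mm above the arm's top when the foot hangs free, and rises as the foot is pushed in
- index_top (a point): Top of the square dark index post, 10 mm wide, on the arm's end 22 mm beyond the pin; fixed, 35 mm above the arm's top
- drum_low: Closed steel instrument drum 90 mm wide, 60 mm high, flat lid, about 0.6 kg, loose. Origin: middle of its underside. One of the three drums, any of them, stands under the gauge's foot, within 8 mm of the foot's axis; the other two stand aside
- drum_mid: The same, 75 mm high
- drum_tall: The same, 90 mm high
- bottle: Amber bottle, 58 mm wide, 150 mm high, beside the gauge; leave it. Origin: middle of its underside
- jar: White jar with a steel lid, 66 mm wide, 80 mm high, beside the gauge; leave it. Origin: middle of its underside
- tray: Shallow steel tray with forceps, 200 x 240 x 22 mm; leave it. Origin: middle of its underside
- case: Closed steel instrument case 80 x 170 x 45 mm; leave it. Origin: middle of its underside

How it is judged:
By the outcome, as a careful person would: the job done as asked, in the order asked, and still so for the second after the job is handed in, with the robot touching nothing.
It also fails if it takes over 51 s, if anything falls off the work surface, if the arm or the gripper's body presses on something with over 40 N, if the wrist force passes 120 N, or if a joint passes its speed limit or range.

## Robot

A 6-joint arm with a two-finger parallel gripper is mounted at the origin on the work surface. World frame = base frame: x ahead of the robot, y to its left, z up, the work surface at z = 0. Lengths are in mm, angles in rad, forces in N, time in s.
With the tool pointing down it reaches from about 350 to 975 mm from the base axis. Payload 7.1 kg.
Tool frame: the origin (TCP) lies midway between the tips of the shut fingers; the grasp point (between the pads) lies 19 mm behind it; z points along the fingers, y is the line along which they close (so a half turn about z gives the same grasp; the last joint's range is limited). The gripper opens to 88 mm and grips with 3 to 60 N. Pads are 20 mm wide; open, the fingers measure 115 mm over their backs; the gripper's body (75 mm by 178 mm) begins 61 mm behind the grasp point.
Start: joints at [1.25, 0.423, 1.63, -0, 1.089, -0.019], TCP at [185.743, 596.745, 222.675] pointing down, gripper open.
Joint ranges: [-3, 3], [-0.9, 2.11], [0.09, 2.58], [-1.31, 4.45], [0.11, 2.69], [-2.54, 2.54]. Speed limits (rad/s): [2.39, 2.39, 3.01, 3.14, 3.14, 3.14].

## Interface

Orientations are given as a rotation vector (axis times angle).
In Python, from workcell import get_obs, get_image, camera_params, close_job gives the robot as it stands.
- The arm moves only by the shell command python3 -m creep 'ROWS' [OPENING]. ROWS is a JSON object of lists of equal length, an entry for each row: "delta_pos": the shift along the tool's x, y, z in m, a list of three; "twist": the turn, a rotation vector about the tool's x, y, z in degrees, a list of three. A call has 1 to 20 rows; each row shifts and turns the commanded pose from where the row before left it, along the tool's axes as they then stand; what a row does not reach is not made up. A row lasts 1/12 s, in which the tool goes at most 41.7 mm and 7.16 degrees, less where a joint would pass 70% of its speed; a pose out of reach is approached as far as the arm can. A call with a gripper value outside its range is refused whole. OPENING is the opening, from 0 (shut) to 1 (fully open), set as the call begins (- or left out, the last holds). The fingers move at their own pace and stop on an object; the grip force is fixed at half the most. Time passes only in rows, so rows that do not move let the fingers close. It gives the time, the measured TCP pose, the force, the opening and the grip force at its end, in the units of the state.
- get_obs(): the state, without advancing time (a new reading comes with each control period).
- get_image(name): name is "scene" or "top" or "wrist"; returns (picture, depth): 480x640x3 uint8, red, green, blue; 480x640 float32, mm along the optical axis (not along the pixel's ray), 0 where there is no reading.
- camera_params(name): a dict with "camera_matrix" (3x3 intrinsics, pixels), "extrinsics" (4x4, takes a point from camera to world coordinates). Camera axes: x right, y down, z forward; pixel columns grow to the right and rows downward; lengths in mm; the calibration is good to about 2 mm. A picture is of the moment at which its call begins: read the wrist's pose just before it. camera_params takes no time and is no camera call; for the wrist camera it gives the pose at the moment of the call.
- close_job(): hands the job in; it is judged then, once.
The state is a dict: "t": time; "qpos": joint angles; "qvel": joint speeds; "joint_torque": joint torques, N m; "ee_pos": TCP position; "orientation": TCP orientation; "ft_force": force on the tool from outside, world axes, zero at the start; "moment": the same for the moment, N m; "width": finger opening in mm; "grasp_force": force on a finger pad.
Only numpy, scipy, OpenCV 4.12 (cv2) and the standard library are available. Lean on these libraries where they do the work, as an engineer would, in place of code of your own. Each camera call takes 0.05 s, during which the arm holds its last target. There are 200 camera calls.

## Working session

There is one attempt and no reset: what is moved stays moved. The work goes in short steps, Python scripts to look and compute and a shell command to move; the robot and the scene stay as the last step left them, time stands still between calls to the robot, and variables do not carry over. Pictures are saved under pics/ and viewed, at most 10 in all, crops included, and the job is handed in when it is done.

```bash
mkdir -p pics
python3 - <<'E'
from workcell import *
import cv2, numpy as np
o=get_obs(); print(o)
for n in("scene","top"):
    im,d=get_image(n); cv2.imwrite(f"pics/{n}0.png",im[:,:,::-1]); np.save(f"pics/{n}0.npy",d)
    p=camera_params(n); print(n,np.round(p["camera_matrix"],1).tolist(),np.round(p["extrinsics"],3).tolist())
E
```

```text
{'t': 0.0, 'qpos': array([ 1.25001583e+00,  4.23812886e-01,  1.63066992e+00, -3.82191076e-05,
        1.08859059e+00, -1.89949601e-02]), 'qvel': array([-7.47767945e-05, -3.84584708e-04,  1.70530229e-03, -4.65252179e-04,
       -1.19624326e-03, -7.54787456e-04]), 'joint_torque': array([ 1.57900737e-03, -5.44625902e+01, -2.73673171e+01,  6.45114155e-02,
        2.27497896e-02, -9.62155173e-05]), 'ee_pos': array([185.5773976 , 596.24535593, 221.92703562]), 'orientation': array([-4.72186467e-01, -3.10568442e+00,  2.30128990e-03]), 'ft_force': array([ 0.63023288, -0.67880334,  0.42711879]), 'moment': array([-0.02041837,  0.04019806, -0.01780856]), 'grasp_force': 0.0, 'width': 87.56157563386415}
scene [[455.8, 0.0, 326.3], [0.0, 455.8, 230.3], [0.0, 0.0, 1.0]] [[-0.846, 0.375, -0.378, 870.441], [0.532, 0.598, -0.599, 598.886], [0.002, -0.708, -0.706, 885.422], [0.0, 0.0, 0.0, 1.0]]
top [[567.7, 0.0, 320.2], [0.0, 567.7, 249.1], [0.0, 0.0, 1.0]] [[0.018, -0.995, 0.101, 328.595], [-1.0, -0.016, 0.025, -1.061], [-0.024, -0.102, -0.995, 1508.51], [0.0, 0.0, 0.0, 1.0]]
```

View pics/scene0.png

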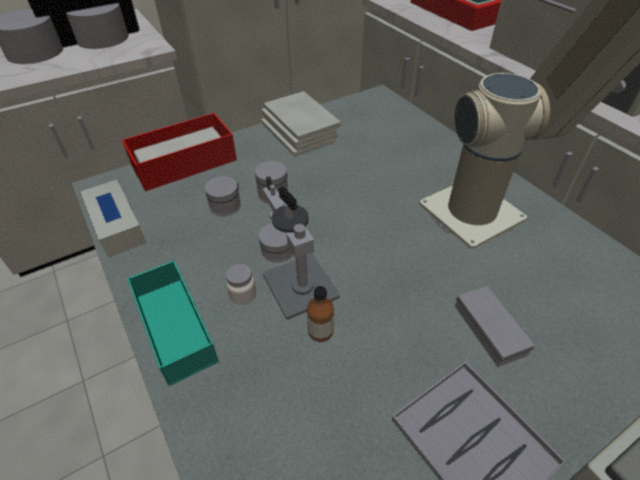

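View pics/top0.png

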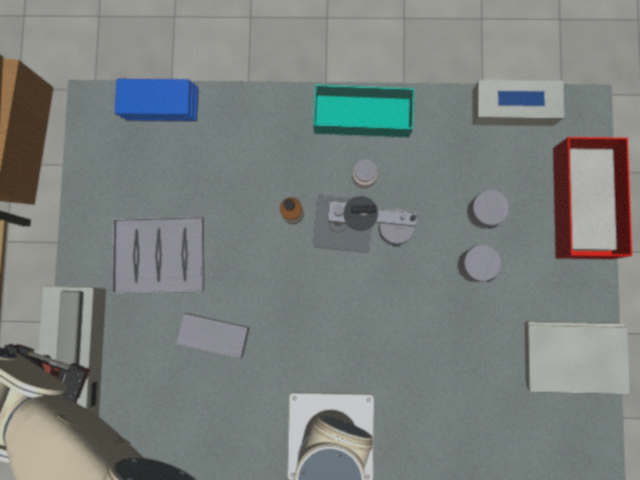

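The scene view shows the gauge post at about (302,235), handle at (287,197), pin and index at about (269,183), and the drum under the foot at (276,238). In the top view the post is at (338,212), the black handle at (362,211), the foot end of the arm at (410,218), and the drum at (397,227).

```bash
cat > h.py <<'E'
from workcell import *
import cv2, numpy as np
def cloud(d,p):
    K,T=p["camera_matrix"],p["extrinsics"]; v,u=np.mgrid[:480,:640]
    P=np.stack([(u-K[0,2])/K[0,0]*d,(v-K[1,2])/K[1,1]*d,d,np.ones_like(d)],-1)@np.array(T).T
    P[d<=0]=np.nan
    return P[...,:3]
def proj(X,p):
    K,T=p["camera_matrix"],p["extrinsics"]; c=(np.linalg.inv(T)@np.append(X,1))[:3]; return (K@c/c[2])[:2]
E
python3 - <<'E'
from h import *
for n in("scene","top"):
    im=cv2.imread(f"pics/{n}0.png"); P=cloud(np.load(f"pics/{n}0.npy"),camera_params(n))
    x0,x1,y0,y1=(255,310,170,260) if n=="scene" else (322,430,192,250)
    S=P[y0:y1,x0:x1].reshape(-1,3); C=im[y0:y1,x0:x1].reshape(-1,3).max(1)
    for lo,hi in((40,100),(150,192),(192,205),(205,214),(214,232),(232,300)):
        m=(S[:,2]>lo)&(S[:,2]<hi)
        for nm,mm in(("dark",m&(C<60)),("light",m&(C>=60))):
            if mm.sum()>3:
                q=S[mm]; print(n,lo,hi,nm,mm.sum(),np.round(np.median(q,0)),np.round(q.min(0)),np.round(q.max(0)))
    cv2.imwrite(f"pics/{n}c.png",cv2.resize(im[y0:y1,x0:x1],None,fx=6,fy=6,interpolation=cv2.INTER_CUBIC))
a=cv2.imread("pics/scenec.png");b=cv2.imread("pics/topc.png")
o=np.zeros((600,800,3),np.uint8);b=b;a=a
o=np.zeros((max(a.shape[0],b.shape[0]),a.shape[1]+b.shape[1],3),np.uint8);o[:a.shape[0],:a.shape[1]]=a;o[:b.shape[0],a.shape[1]:]=b
s=800/o.shape[1];print(s,a.shape,b.shape);cv2.imwrite("pics/both.png",cv2.resize(o,None,fx=s,fy=s))
E
```

```text
scene 40 100 dark 55 [ 485. -327.   66.] [ 421. -374.   40.] [ 587. -111.   77.]
scene 40 100 light 1080 [ 536. -184.   60.] [ 407. -389.   40.] [ 587. -111.   93.]
scene 150 192 light 445 [562.   6. 180.] [ 526. -189.  151.] [579.  19. 192.]
scene 192 205 dark 191 [568. -47. 203.] [ 515. -180.  194.] [590. -19. 205.]
scene 192 205 light 685 [551. -52. 202.] [ 509. -187.  192.] [590.  17. 205.]
scene 205 214 dark 37 [545. -64. 206.] [ 517. -177.  205.] [588. -25. 214.]
scene 205 214 light 159 [555. -43. 208.] [ 510. -174.  205.] [582.   6. 214.]
scene 214 232 dark 27 [ 542. -174.  220.] [ 535. -183.  214.] [551. -52. 230.]
scene 214 232 light 128 [553. -53. 217.] [ 534. -184.  214.] [566.   5. 232.]
scene 232 300 dark 237 [554. -55. 262.] [544. -92. 234.] [558. -32. 269.]
scene 232 300 light 48 [557. -59. 241.] [542. -89. 232.] [561. -33. 268.]
top 40 100 light 594 [ 523. -158.   59.] [ 490. -204.   40.] [585.  -1.  75.]
top 150 192 light 322 [ 533. -118.  190.] [ 522. -191.  154.] [576.  15. 192.]
top 192 205 dark 4 [563. -63. 204.] [552. -91. 202.] [567. -38. 205.]
top 192 205 light 838 [541. -66. 200.] [ 508. -190.  192.] [588.  13. 205.]
top 205 214 light 317 [543. -54. 207.] [ 507. -184.  205.] [587.   2. 214.]
top 214 232 light 94 [542. -62. 218.] [ 532. -185.  214.] [564.   2. 232.]
top 232 300 dark 143 [546. -65. 266.] [539. -89. 244.] [554. -38. 272.]
top 232 300 light 67 [542. -64. 255.] [ 535. -175.  232.] [553. -37. 271.]
0.8179959100204499 (540, 330, 3) (348, 648, 3)
```

View pics/both.png

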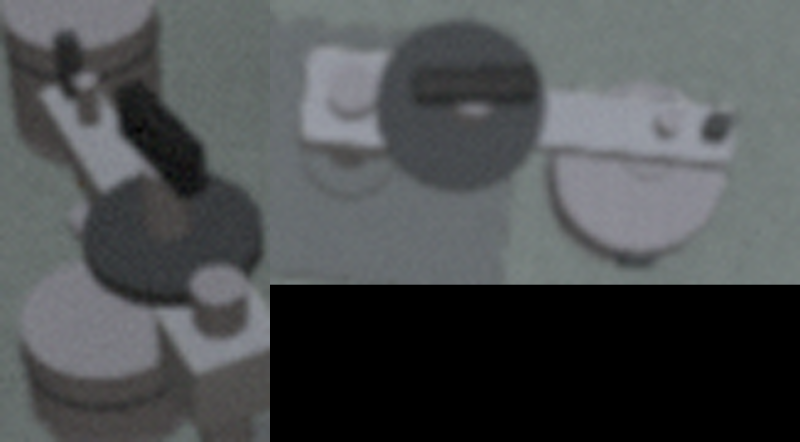

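The crop shows the bar of the handle nearly in line with the arm (tight), with the pin and the dark index post clearly visible at the arm's end. The index stands above the pin. Next I fit the geometry.

Run:
```python
from h import *
def rect(q):
    (c,s,a)=cv2.minAreaRect(q[:,:2].astype(np.float32)); 
    if s[0]<s[1]: a+=90;s=s[::-1]
    return np.round(c,1),np.round(s,1),round(a,1)
for n in("scene","top"):
    im=cv2.imread(f"pics/{n}0.png"); P=cloud(np.load(f"pics/{n}0.npy"),camera_params(n))
    S=P.reshape(-1,3); ok=(S[:,0]>440)&(S[:,0]<640)&(S[:,1]>-230)&(S[:,1]<60); S=S[ok]
    h=S[(S[:,2]>250)&(S[:,2]<285)]; print(n,"bar",rect(h),"ztop",np.percentile(h[:,2],[50,80,90,95]).round(1))
    a=S[(S[:,2]>183)&(S[:,2]<201)&(S[:,1]<-110)]; print("arm",len(a),rect(a),np.median(a[:,2]).round(1))
    vv=np.linalg.svd((a-a.mean(0))[:,:2],full_matrices=False)[2][0];print(" armdir",np.degrees(np.arctan2(vv[1],vv[0])).round(1),a.mean(0).round(1))
    k=S[(S[:,2]>202)&(S[:,2]<209)&(S[:,1]<-18)&(S[:,1]>-105)]; print("disc",len(k),cv2.minEnclosingCircle(k[:,:2].astype(np.float32)),np.median(k[:,2]))
    g=S[(S[:,2]>210)&(S[:,2]<222)&(S[:,1]>-15)]; print("post",len(g),rect(g),g.mean(0).round(1))
    e=S[(S[:,2]>210)&(S[:,1]<-130)]; print("pin/index",len(e)); print(e.round(0)[::max(1,len(e)//14)].tolist())
    for lo,hi in((-215,-90),):
        l=S[(S[:,2]>52)&(S[:,2]<100)&(S[:,1]<hi)&(S[:,1]>lo)]; print("lid",len(l),rect(l),cv2.minEnclosingCircle(l[:,:2].astype(np.float32)),np.median(l[:,2]).round(1))
```

```text
scene bar (array([550.3, -61.7]), array([59.5, 14.4]), 93.4) ztop [265.1 266.9 267.6 268. ]
arm 227 (array([ 543.1, -148.6]), array([80. , 28.5]), 82.6) 192.7
 armdir 87.3 [ 546.3 -146.1  192.6]
disc 554 ((549.0736083984375, -57.624122619628906), 41.44853973388672) 204.00688904035974
post 87 (array([555.4,  -4.9]), array([22.2, 20.5]), 176.5) [555.4  -4.5 214.1]
pin/index 65
[[538.0, -181.0, 229.0], [539.0, -178.0, 228.0], [542.0, -178.0, 227.0], [543.0, -183.0, 221.0], [537.0, -173.0, 225.0], [539.0, -174.0, 222.0], [544.0, -176.0, 220.0], [535.0, -174.0, 218.0], [539.0, -171.0, 218.0], [540.0, -174.0, 213.0], [543.0, -173.0, 213.0], [538.0, -158.0, 218.0], [539.0, -156.0, 217.0], [542.0, -154.0, 217.0], [545.0, -155.0, 214.0], [547.0, -151.0, 214.0], [545.0, -151.0, 211.0]]
lid 525 (array([ 555.2, -155.6]), array([90.6, 63.8]), 101.6) ((543.4495239257812, -158.16000366210938), 46.931819915771484) 59.1
top bar (array([546.4, -64.9]), array([53.3, 13.6]), 91.1) ztop [266.  268.1 269.5 270. ]
arm 368 (array([ 539.6, -150.6]), array([82.3, 28.9]), 84.9) 192.5
 armdir -98.1 [ 538.6 -146.6  192.3]
disc 540 ((547.0687866210938, -60.077178955078125), 40.63004684448242) 204.67748867728653
post 69 (array([552.1,  -6.5]), array([23.9, 16.2]), 0.7) [552.6  -7.4 214.5]
pin/index 48
[[544.0, -159.0, 219.0], [542.0, -159.0, 219.0], [541.0, -178.0, 228.0], [541.0, -185.0, 228.0], [540.0, -159.0, 218.0], [541.0, -176.0, 213.0], [538.0, -180.0, 231.0], [537.0, -155.0, 217.0], [537.0, -161.0, 219.0], [536.0, -178.0, 229.0], [536.0, -185.0, 231.0], [535.0, -159.0, 218.0], [533.0, -176.0, 230.0], [534.0, -183.0, 227.0], [534.0, -160.0, 212.0], [532.0, -179.0, 225.0]]
lid 527 (array([ 537.5, -163.3]), array([88.7, 81.3]), 138.4) ((537.72998046875, -160.9952392578125), 46.78832244873047) 59.4
```

```bash
python3 -m creep '{"delta_pos":[[0,0,-0.03],[0,0,-0.03],[0,0,-0.03],[-0.03,-0.029,0],[-0.03,-0.029,0],[-0.03,-0.029,0],[-0.03,-0.029,0],[-0.03,-0.029,0],[-0.03,-0.029,0],[-0.03,-0.029,0],[-0.03,-0.029,0],[-0.03,-0.029,0],[-0.03,-0.029,0],[-0.03,-0.029,0],[-0.03,-0.029,0],[-0.03,-0.029,0],[-0.03,-0.029,0],[-0.03,-0.029,0],[-0.03,-0.029,0],[-0.03,-0.029,0]],"twist":[[0,0,0],[0,0,0],[0,0,0],[0,0,0],[0,0,0],[0,0,0],[0,0,0],[0,0,0],[0,0,0],[0,0,0],[0,0,0],[0,0,0],[0,0,0],[0,0,0],[0,0,0],[0,0,0],[0,0,0],[0,0,0],[0,0,0],[0,0,0]]}' 1
python3 -m creep '{"delta_pos":[[-0.03,-0.029,0],[0,0,0],[0,0,0],[0,0,0],[0,0,0],[0,0,0],[0,0,0],[0,0,0],[0,0,0],[0,0,0],[0,0,0],[0,0,0],[0,0,0],[0,0,0]],"twist":[[0,0,0],[0,0,5.9],[0,0,5.9],[0,0,5.9],[0,0,5.9],[0,0,5.9],[0,0,5.9],[0,0,5.9],[0,0,5.9],[0,0,5.9],[0,0,5.9],[0,0,5.9],[0,0,5.9],[0,0,0]]}'
python3 - <<'E'
from h import *
from scipy.spatial.transform import Rotation as R
o=get_obs(); p=camera_params("wrist"); im,d=get_image("wrist")
M=R.from_rotvec(o["orientation"]).as_matrix(); print(o["t"],o["ee_pos"],M.round(3).tolist(),o["ft_force"],o["qpos"])
cv2.imwrite("pics/w1.png",im[:,:,::-1]); np.save("pics/w1.npy",d)
P=cloud(d,p); S=P.reshape(-1,3); S=S[(S[:,0]>440)&(S[:,0]<640)&(S[:,1]>-230)&(S[:,1]<60)]
h=S[(S[:,2]>250)&(S[:,2]<285)]
if len(h)>5: print("bar",len(h),cv2.minAreaRect(h[:,:2].astype(np.float32)),np.percentile(h[:,2],[50,90]))
k=S[(S[:,2]>200)&(S[:,2]<208)&(S[:,1]<-18)&(S[:,1]>-105)]
if len(k)>5: print("disc",len(k),cv2.minEnclosingCircle(k[:,:2].astype(np.float32)),np.median(k[:,2]))
E
```

```text
t: 1.77
ee_pos: [526.0, -26.8, 312.5]
orientation: [-0.473, -3.105, -0.0]
ft_force: [1.2, 0.4, -0.5]
width: 87.6
grasp_force: 0.0
t: 2.93
ee_pos: [545.4, -61.2, 312.3]
orientation: [-2.188, -2.254, 0.001]
ft_force: [-0.4, -0.2, -0.7]
width: 88.1
grasp_force: 0.0
2.9333 [545.41306586 -61.1885097  312.31048517] [[-0.03, 1.0, -0.001], [1.0, 0.03, 0.0], [0.0, -0.001, -1.0]] [-0.3574086  -0.23931325 -0.70924071] [-1.33411194e-01  2.16168234e-01  1.70781972e+00  1.29623721e-05
  1.21836382e+00 -1.63120083e-01]
bar 2383 ((549.2921142578125, -63.97972106933594), (14.03080940246582, 55.846893310546875), 2.360541343688965) [267.11572074 268.07808265]
disc 7722 ((549.1152954101562, -59.91551208496094), 40.66012191772461) 204.50585255221193
```

View pics/w1.png

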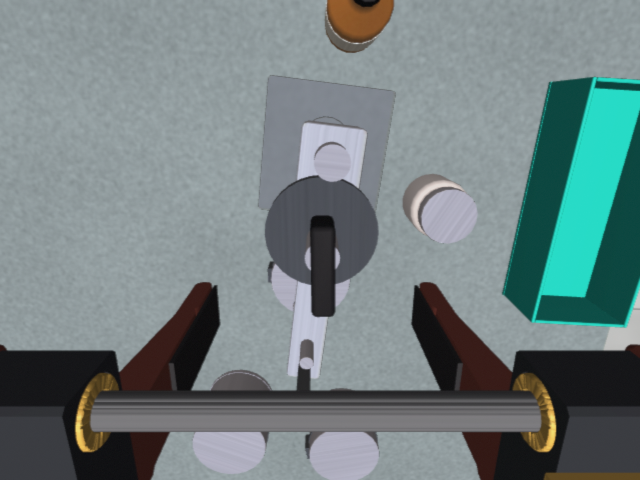

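The wrist view shows the bar at (322,265), vertical in the picture, midway between the fingers. The pin is at (306,350) and the post at (331,160). I refine the arm's direction and then grip.

```bash
python3 - <<'E'
from h import *
p=camera_params("wrist");P=cloud(np.load("pics/w1.npy"),p);S=P.reshape(-1,3); S=S[(S[:,0]>440)&(S[:,0]<640)&(S[:,1]>-230)&(S[:,1]<60)]
a=S[(S[:,2]>186)&(S[:,2]<198)&((S[:,1]<-105)|(S[:,1]>-22))&(S[:,1]>-170)]; print(len(a),cv2.minAreaRect(a[:,:2].astype(np.float32)),np.median(a[:,2]))
g=S[(S[:,2]>210)&(S[:,2]<222)&(S[:,1]>-20)]; print("post",cv2.minEnclosingCircle(g[:,:2].astype(np.float32)),np.median(g[:,2]))
e=S[(S[:,2]>210)&(S[:,2]<240)&(S[:,1]<-130)&(S[:,1]>-168)]; print("pin",len(e),np.median(e,0),np.percentile(e[:,2],95))
l=S[(S[:,2]>50)&(S[:,2]<100)&(S[:,1]<-95)];print("lid z",np.median(l[:,2]))
E
python3 -m creep '{"delta_pos":[[-0.003,0.004,0.01],[0,0,0.012],[0,0,0.012],[0,0,0.012],[0,0,0.012],[0,0,0.01],[0,0,0.006],[0,0,0.003],[0,0,0]],"twist":[[0,0,-0.5],[0,0,0],[0,0,0],[0,0,0],[0,0,0],[0,0,0],[0,0,0],[0,0,0],[0,0,0]]}'
python3 -m creep '{"delta_pos":[[0,0,0],[0,0,0],[0,0,0],[0,0,0],[0,0,0],[0,0,0],[0,0,0],[0,0,0],[0,0,0],[0,0,0],[0,0,0],[0,0,0]],"twist":[[0,0,0],[0,0,0],[0,0,0],[0,0,0],[0,0,0],[0,0,0],[0,0,0],[0,0,0],[0,0,0],[0,0,0],[0,0,0],[0,0,0]]}' 0
```

```text
4096 ((548.3857421875, -78.18061065673828), (185.77040100097656, 46.1185188293457), 85.28388977050781) 193.37043893889796
post ((554.1561889648438, -8.510918617248535), 12.021512985229492) 215.1038999797377
pin 218 [ 541.42768238 -155.43817579  217.87143046] 219.19657518415914
lid z 59.90917361713804
t: 3.73
ee_pos: [549.5, -64.1, 234.9]
orientation: [-2.173, -2.267, 0.001]
ft_force: [-0.6, -0.3, 0.6]
width: 87.6
grasp_force: 0.0
t: 4.73
ee_pos: [549.6, -64.1, 235.6]
orientation: [-2.174, -2.267, 0.0]
ft_force: [-1.3, 0.2, 1.0]
width: 20.5
grasp_force: 30.0
```

```bash
python3 -m creep '{"delta_pos":[[0,0,0],[0,0,0],[0,0,0],[0,0,0]],"twist":[[0,0,0],[0,0,0],[0,0,0],[0,0,0]]}' 0
python3 -c "
from workcell import *; o=get_obs(); print(o['moment'],o['width'],o['grasp_force'])"
```

```text
t: 5.07
ee_pos: [549.6, -64.1, 235.6]
orientation: [-2.174, -2.267, 0.0]
ft_force: [-2.1, 0.4, 0.5]
width: 20.5
grasp_force: 30.0
[-0.12791253  0.34577862 -0.00453814] 20.51939043383222 30.00027358531952
```

```bash
python3 -m creep '{"delta_pos":[[0,0,0],[0,0,0],[0,0,0],[0,0,0],[0,0,0],[0,0,0],[0,0,0],[0,0,0],[0,0,0],[0,0,0]],"twist":[[0,0,-2],[0,0,-3],[0,0,-3],[0,0,-3],[0,0,-3],[0,0,-3],[0,0,-3],[0,0,-3],[0,0,-3],[0,0,-3]]}'
python3 -c "
from workcell import *; o=get_obs(); print(o['moment'],o['width'],o['grasp_force'])"
python3 -m creep '{"delta_pos":[[0,0,0],[0,0,0],[0,0,0],[0,0,0],[0,0,0],[0,0,0],[0,0,0],[0,0,0],[0,0,0],[0,0,0],[0,0,0],[0,0,0]],"twist":[[0,0,-3],[0,0,-3],[0,0,-3],[0,0,-3],[0,0,-3],[0,0,-3],[0,0,-3],[0,0,-3],[0,0,-3],[0,0,-3],[0,0,-3],[0,0,0]]}'
python3 - <<'E'
from h import *
o=get_obs(); print(o['moment'],o['ee_pos'],o['width'],o['qpos'][5])
im,d=get_image("wrist"); cv2.imwrite("pics/w2.png",im[:,:,::-1])
E
```

```text
t: 5.9
ee_pos: [549.6, -64.9, 235.7]
orientation: [1.536, 2.74, -0.001]
ft_force: [-1.5, -3.3, 0.9]
width: 21.9
grasp_force: 34.8
[-0.78911249  0.39046444 -0.77237443] 21.920270409686623 34.83443096280098
t: 6.9
ee_pos: [549.3, -65.0, 235.7]
orientation: [-0.691, -3.064, 0.003]
ft_force: [-4.2, -4.5, 2.3]
width: 21.0
grasp_force: 29.5
[-0.9293788   0.48741349  0.00093145] [549.31102855 -65.00841471 235.6855021 ] 20.95268106396427 -1.2643755977621702
```

View pics/w2.png

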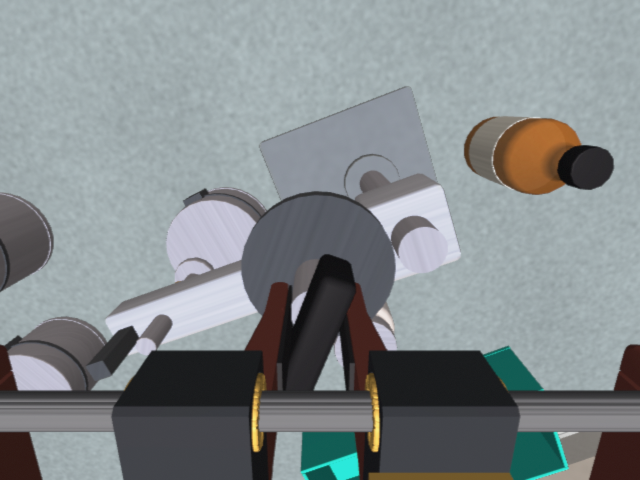

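The bar spans about (340,262) to (305,390) and is tilted relative to the fingers, so it slipped somewhat in the grip. I measure its angle.

Run:
```python
from h import *
p=camera_params("wrist");im,d=get_image("wrist");P=cloud(d,p)
m=(P[...,2]>255)&(P[...,2]<285)&(im.max(2)<75)&(np.hypot(P[...,0]-549,P[...,1]+64)<35)
q=P[m]; print(len(q),cv2.minAreaRect(q[:,:2].astype(np.float32)),np.percentile(q[:,2],[5,50,95]),q[:,:2].min(0),q[:,:2].max(0))
t=q[np.argsort(np.hypot(q[:,0]-549,q[:,1]+64))[-5:]];print(t.round(0).tolist())
S=P.reshape(-1,3);a=S[(S[:,2]>150)&(S[:,2]<202)&(S[:,1]<-110)&(S[:,1]>-170)&(abs(S[:,0]-541)<10)];print("arm z",np.median(a[:,2]))
```

```text
7675 ((546.42578125, -62.193695068359375), (38.378639221191406, 45.17584991455078), 7.174877166748047) [258.18406558 267.65109445 282.44583884] [525.44700646 -82.9366517 ] [567.29630888 -39.36434746]
[[527.0, -47.0, 264.0], [526.0, -48.0, 255.0], [527.0, -46.0, 264.0], [532.0, -42.0, 255.0], [526.0, -47.0, 265.0]]
arm z 193.73809511313394
```

```bash
python3 -m creep '{"delta_pos":[[0,0,0],[0,0,0],[0,0,0],[0,0,0],[0,0,0],[0,0,0],[0,0,0],[0,0,0],[0,0,0],[0,0,0],[0,0,0],[0,0,0]],"twist":[[0,0,0],[0,0,0],[0,0,0],[0,0,0],[0,0,0],[0,0,0],[0,0,4],[0,0,4],[0,0,4],[0,0,4],[0,0,4],[0,0,0]]}' 0.7
cat >> h.py <<'E'
from scipy.spatial.transform import Rotation as R
def bar(c=(549.3,-64),dz=15):
    o=get_obs(); p=camera_params("wrist"); im,d=get_image("wrist"); P=cloud(d,p); M=R.from_rotvec(o["orientation"]).as_matrix()
    zt=o["ee_pos"][2]+19+14
    L=(P[...,:2]-o["ee_pos"][:2])@M[:2,:2]   # tool x,y
    m=(abs(P[...,2]-zt)<dz)&(im.max(2)<75)&(abs(L[...,1])<26)&(abs(L[...,0])<33)
    n,lab,st,_=cv2.connectedComponentsWithStats(m.astype(np.uint8)); k=1+st[1:,4].argmax(); q=P[lab==k]; top=q[q[:,2]>np.percentile(q[:,2],95)-4]
    r=cv2.minAreaRect(top[:,:2].astype(np.float32)); a=r[2]+(90 if r[1][0]<r[1][1] else 0)
    ty=np.degrees(np.arctan2(M[1,1],M[0,1]))
    print("t",o["t"],"bar c",np.round(r[0],1),"size",np.round(r[1],1),"dir",round((a+5)%180-185,1),"top z",np.percentile(top[:,2],[50,90]).round(1),"tool x yaw",round(ty-90,1),"ee",o["ee_pos"].round(1),"mom",o["moment"].round(2),"w",round(o["width"],1))
    return im,d,p
E
python3 - <<'E'
from h import *
im,d,p=bar(); cv2.imwrite("pics/w3.png",im[:,:,::-1])
E
```

```text
t: 8.0
ee_pos: [549.8, -64.1, 235.7]
orientation: [1.221, 2.895, 0.0]
ft_force: [-0.1, 0.5, -0.2]
width: 61.5
grasp_force: 0.0
t 8.0 bar c [544.7 -60. ] size [13.8 44.8] dir -45.1 top z [272.8 273.6] tool x yaw -45.7 ee [549.8 -64.1 235.7] mom [-0.01  0.    0.  ] w 61.5
```

View pics/w3.png

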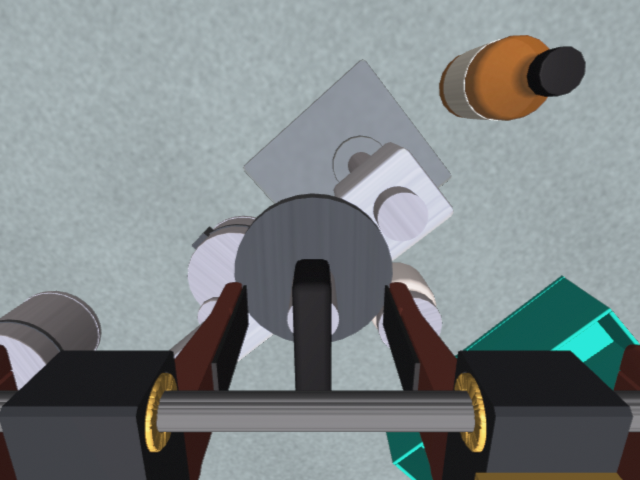

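The bar now lies aligned between the fingers (312,320), and the carriage has risen to the top, so the clamp is loose. I re-grip and turn it further loose.

```bash
python3 -m creep '{"delta_pos":[[0,0,-0.005],[0,0,0],[0,0,0],[0,0,0],[0,0,0],[0,0,0],[0,0,0],[0,0,0],[0,0,0],[0,0,0]],"twist":[[0,0,-0.5],[0,0,0],[0,0,0],[0,0,0],[0,0,0],[0,0,0],[0,0,0],[0,0,0],[0,0,0],[0,0,0]]}' 0
python3 -m creep '{"delta_pos":[[0,0,0],[0,0,0],[0,0,0],[0,0,0],[0,0,0],[0,0,0],[0,0,0],[0,0,0],[0,0,0],[0,0,0]],"twist":[[0,0,-2],[0,0,-3],[0,0,-3],[0,0,-3],[0,0,-3],[0,0,-3],[0,0,-3],[0,0,-2],[0,0,0],[0,0,0]]}'
python3 - <<'E'
from h import *
im,d,p=bar(); cv2.imwrite("pics/w4.png",im[:,:,::-1])
E
```

```text
t: 8.88
ee_pos: [549.1, -64.7, 240.5]
orientation: [-1.204, -2.901, 0.002]
ft_force: [-3.0, -4.6, 1.0]
width: 21.0
grasp_force: 30.0
t: 9.72
ee_pos: [548.9, -64.9, 240.5]
orientation: [-0.628, -3.077, 0.003]
ft_force: [-3.9, -5.1, 2.5]
width: 20.5
grasp_force: 30.0
t 9.7167 bar c [545.3 -62.9] size [14. 49.] dir -23.7 top z [272.7 273.6] tool x yaw -23.1 ee [548.9 -64.9 240.5] mom [-0.99  0.73  0.02] w 20.5
```

```bash
python3 -m creep '{"delta_pos":[[0,0,0.003],[0,0,0.006],[0,0,0.006],[0,0,0.006],[0,0,0.006],[0,0,0.006],[0,0,0.006],[0,0,0.006],[0,0,0.006],[0,0,0.006],[0,0,0.004],[0,0,0.002],[0,0,0.002],[0,0,0]],"twist":[[0,0,0],[0,0,0],[0,0,0],[0,0,0],[0,0,0],[0,0,0],[0,0,0],[0,0,0],[0,0,0],[0,0,0],[0,0,0],[0,0,0],[0,0,0],[0,0,0]]}'
python3 -m creep '{"delta_pos":[[0,0,0.002],[0,0,0.002],[0,0,0.002],[0,0,0.002],[0,0,0.002],[0,0,0.002],[0,0,0.002],[0,0,0],[0,0,0]],"twist":[[0,0,0],[0,0,0],[0,0,0],[0,0,0],[0,0,0],[0,0,0],[0,0,0],[0,0,0],[0,0,0]]}'
cat >> h.py <<'E'
def state(tag):
    "arm top, pin top, index top heights from the scene and top cameras"
    for n in("scene","top"):
        im,d=get_image(n); P=cloud(d,camera_params(n)); S=P.reshape(-1,3)
        u=np.array([554.2,-8.5]); f=np.array([-.0865,-.9963]); s=np.array([.9963,-.0865]); L=(S[:,:2]-u)@f; W=(S[:,:2]-u)@s
        def z(lo,hi,w,z0,z1,pc): 
            m=(L>lo)&(L<hi)&(abs(W)<w)&(S[:,2]>z0)&(S[:,2]<z1); return m.sum(),(np.percentile(S[m,2],pc).round(1) if m.sum() else None)
        print(n,"arm",z(110,138,9,70,215,50),"pin",z(143,157,6,100,240,[70,85,95]),"index",z(164,180,8,100,250,[70,85,95]))
        cv2.imwrite(f"pics/{n}{tag}.png",im[:,:,::-1])
E
python3 -c "
from h import *
bar(); state('5')"
```

```text
t: 10.93
ee_pos: [548.9, -64.9, 175.2]
orientation: [-0.628, -3.076, 0.002]
ft_force: [-2.4, -5.7, 1.9]
width: 20.6
grasp_force: 30.0
t: 11.68
ee_pos: [548.9, -64.9, 161.8]
orientation: [-0.628, -3.077, 0.002]
ft_force: [-4.8, -6.0, 5.9]
width: 20.8
grasp_force: 30.0
t 11.6833 bar c [545.7 -63. ] size [14.  49.4] dir -23.4 top z [194.1 194.9] tool x yaw -23.1 ee [548.9 -64.9 161.8] mom [-1.    0.94 -0.05] w 20.8
scene arm (np.int64(3), np.float64(118.1)) pin (np.int64(16), array([138.4, 146.9, 152.1])) index (np.int64(49), array([148.3, 153.6, 155.7]))
top arm (np.int64(28), np.float64(119.9)) pin (np.int64(0), None) index (np.int64(43), array([151.7, 154.6, 156.7]))
```

```bash
python3 -m creep '{"delta_pos":[[0,0,0.0015],[0,0,0.0015],[0,0,0],[0,0,0],[0,0,0],[0,0,0],[0,0,0],[0,0,0],[0,0,0],[0,0,0],[0,0,0],[0,0,0],[0,0,0],[0,0,0],[0,0,0],[0,0,0],[0,0,0]],"twist":[[0,0,0],[0,0,0],[0,0,3],[0,0,4],[0,0,4],[0,0,4],[0,0,4],[0,0,4],[0,0,4],[0,0,4],[0,0,4],[0,0,4],[0,0,4],[0,0,4],[0,0,4],[0,0,4],[0,0,0]]}'
python3 -c "
from h import *
bar(); state('6')"
```

```text
t: 13.25
ee_pos: [549.7, -65.2, 159.2]
orientation: [1.982, 2.436, -0.002]
ft_force: [-3.9, -6.8, 6.2]
width: 20.5
grasp_force: 30.0
t 13.25 bar c [548.9 -62.8] size [43.7 21.6] dir -168.0 top z [204.  206.6] tool x yaw -78.3 ee [549.7 -65.2 159.2] mom [-1.38  0.8  -0.08] w 20.5
scene arm (np.int64(32), np.float64(117.2)) pin (np.int64(9), array([132.8, 136.5, 138.7])) index (np.int64(0), None)
top arm (np.int64(25), np.float64(118.1)) pin (np.int64(0), None) index (np.int64(44), array([148.8, 153.1, 154.8]))
```

```bash
python3 -c "
from h import *
im,d,p=bar(dz=6); cv2.imwrite('pics/w6.png',im[:,:,::-1])"
```

```text
t 13.4 bar c [548.2 -62.1] size [14.1 52.2] dir -67.1 top z [191.4 192.2] tool x yaw -78.1 ee [549.7 -65.2 159.2] mom [-1.33  0.73 -0.1 ] w 20.7
```

View pics/w6.png

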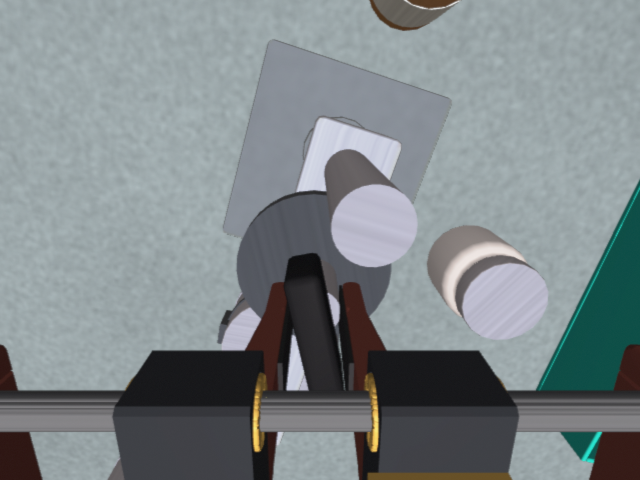

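The bar runs from (305,260) to (325,385). It trails the fingers by 11°, and the clamp is at about 0.81. I keep turning.

```bash
python3 -m creep '{"delta_pos":[[0,0,0],[0,0,0],[0,0,0],[0,0,0],[0,0,0],[0,0,0],[0,0,0],[0,0,0],[0,0,0]],"twist":[[0,0,3],[0,0,3],[0,0,3],[0,0,3],[0,0,3],[0,0,3],[0,0,3],[0,0,3],[0,0,0]]}'
python3 -c "
from h import *
bar(dz=6); state('7')"
```

```text
t: 14.2
ee_pos: [549.7, -65.2, 159.2]
orientation: [2.443, 1.973, -0.002]
ft_force: [-3.8, -7.2, 6.2]
width: 21.4
grasp_force: 33.0
t 14.2 bar c [549.4 -61.1] size [36.4 42.9] dir -43.5 top z [192.3 196.4] tool x yaw -102.1 ee [549.7 -65.2 159.2] mom [-1.26  0.65  0.32] w 21.4
scene arm (np.int64(35), np.float64(117.1)) pin (np.int64(21), array([127.2, 131.1, 132.9])) index (np.int64(15), array([139.7, 143.2, 145.2]))
top arm (np.int64(24), np.float64(117.9)) pin (np.int64(0), None) index (np.int64(46), array([149.7, 151.8, 153.5]))
```

Run:
```python
from h import *
o=get_obs(); p=camera_params("wrist"); im,d=get_image("wrist"); P=cloud(d,p)
M=R.from_rotvec(o["orientation"]).as_matrix(); L=(P[...,:2]-o["ee_pos"][:2])@M[:2,:2]
m=(abs(P[...,2]-191.6)<2.5)&(im.max(2)<75)
k=m&(L[...,0]>11)&(L[...,0]<40)&(abs(L[...,1])<30); q=L[k]; print(k.sum(),q.min(0),q.max(0))
for a in range(11,30,3):
    r=q[(q[:,0]>=a)&(q[:,0]<a+3),1]
    if len(r): print(a+1.5,len(r),np.percentile(r,[2,50,98]).round(1))
```

```text
1913 [ 11.0079511  -20.81418777] [28.52711226 19.51479029]
12.5 591 [-19.9  -4.4  18.5]
15.5 290 [-12.4  -5.5   1.1]
18.5 289 [-13.6  -6.9  -0. ]
21.5 296 [-14.9  -7.9  -1.5]
24.5 299 [-14.8  -8.6  -2.2]
27.5 148 [-12.   -6.7  -3.3]
```

```bash
python3 -m creep '{"delta_pos":[[0,0,0],[0,0,0],[0,0,0],[0,0,0],[0,0,0],[0,0,0]],"twist":[[0,0,3],[0,0,3],[0,0,3],[0,0,3],[0,0,0],[0,0,0]]}'
cat >> h.py <<'E'
def tilt(zt):
    o=get_obs(); p=camera_params("wrist"); im,d=get_image("wrist"); P=cloud(d,p)
    M=R.from_rotvec(o["orientation"]).as_matrix(); L=(P[...,:2]-o["ee_pos"][:2])@M[:2,:2]
    q=L[(abs(P[...,2]-zt)<2.5)&(im.max(2)<75)&(L[...,0]>13.5)&(L[...,0]<23)&(abs(L[...,1])<26)]
    x=np.arange(14,23,1.5); c=[np.median(q[abs(q[:,0]-a)<.8,1]) for a in x]; s=np.degrees(np.arctan(np.polyfit(x,c,1)[0]))
    tx=np.degrees(np.arctan2(M[1,1],M[0,1]))-90
    print("tool x",tx.round(1),"tilt",s.round(1),np.round(c,1),"bar dir",(tx-s).round(1),"mom",o["moment"].round(2))
    return im
E
python3 -c "
from h import *
tilt(191.6)"
```

```text
t: 14.9
ee_pos: [549.9, -65.2, 159.3]
orientation: [2.634, 1.709, -0.001]
ft_force: [-3.1, -7.3, 5.0]
width: 21.2
grasp_force: 31.1
tool x -114.1 tilt -21.9 [-4.9 -6.1 -6.3 -7.  -7.  -8.4] bar dir -92.1 mom [-1.39  0.64 -0.02]
```

```bash
python3 -m creep '{"delta_pos":[[0,0,0],[0,0,0],[0,0,0],[0,0,0],[0,0,0],[0,0,0]],"twist":[[0,0,2],[0,0,2],[0,0,2],[0,0,1],[0,0,0],[0,0,0]]}'
python3 -c "
from h import *
tilt(191.6);state('8')"
```

```text
t: 15.45
ee_pos: [549.8, -64.8, 159.3]
orientation: [2.732, 1.549, -0.001]
ft_force: [-3.9, -4.4, 6.6]
width: 22.5
grasp_force: 41.7
tool x -120.9 tilt -24.2 [ -6.8  -7.2  -8.2  -8.2  -9.8 -10. ] bar dir -96.7 mom [-0.74  0.74  1.32]
scene arm (np.int64(33), np.float64(116.4)) pin (np.int64(24), array([128.8, 130.9, 135.8])) index (np.int64(9), array([118. , 118.8, 119.2]))
top arm (np.int64(27), np.float64(117.5)) pin (np.int64(0), None) index (np.int64(46), array([150.3, 152.1, 154.2]))
```

The moment of 1.3 N·m shows the handle at its stop, fully tight. I release it and rise clear.

```bash
python3 -m creep '{"delta_pos":[[0,0,0],[0,0,0],[0,0,0],[0,0,0],[0,0,0],[0,0,0],[0,0,0]],"twist":[[0,0,0],[0,0,0],[0,0,0],[0,0,0],[0,0,0],[0,0,0],[0,0,0]]}' 0.8
python3 -m creep '{"delta_pos":[[0,0,-0.01],[0,0,-0.03],[0,0,-0.03],[0,0,-0.03],[0,0,-0.03],[0,0,-0.02],[0,0,0],[0,0,0],[0,0,0],[0,0,0],[0,0,0],[0,0,0]],"twist":[[0,0,0],[0,0,0],[0,0,0],[0,0,0],[0,0,0],[0,0,0],[0,0,-5],[0,0,-6],[0,0,-6],[0,0,-6],[0,0,-3],[0,0,0]]}'
python3 - <<'E'
from h import *
im,d=get_image("wrist");p=camera_params("wrist");P=cloud(d,p);S=P.reshape(-1,3)
cv2.imwrite("pics/w9.png",im[:,:,::-1])
u=np.array([554.2,-8.5]); f=np.array([-.0865,-.9963]); s=np.array([.9963,-.0865]); L=(S[:,:2]-u)@f; W=(S[:,:2]-u)@s; C=im.reshape(-1,3).max(1)
for n,lo,hi,w,z0,z1 in(("arm",100,138,9,100,135),("pin",143,157,6,125,175),("index",164,180,9,130,175),("disc",60,90,30,122,140),("bar",20,95,30,170,215)):
    m=(L>lo)&(L<hi)&(abs(W)<w)&(S[:,2]>z0)&(S[:,2]<z1)
    if n=="bar": m&=C<75
    if m.sum()>5: print(n,m.sum(),np.percentile(S[m,2],[50,80,95]).round(1),np.median(S[m],0).round(1),cv2.minAreaRect(S[m][:,:2].astype(np.float32))[1:] )
state('9')
E
```

```text
t: 16.18
ee_pos: [549.8, -64.1, 158.6]
orientation: [-2.736, -1.545, -0.0]
ft_force: [-0.5, 0.3, -1.2]
width: 65.7
grasp_force: 0.0
t: 17.18
ee_pos: [549.7, -64.1, 309.5]
orientation: [2.316, 2.122, 0.001]
ft_force: [-0.1, 0.2, -0.0]
width: 70.0
grasp_force: 0.0
arm 450 [117.6 118.2 118.8] [ 543.5 -132.8  117.6] ((37.29542541503906, 17.09231948852539), 83.31803894042969)
pin 262 [147.7 153.6 154.5] [ 541.  -154.3  147.7] ((10.829569816589355, 10.292441368103027), 36.715919494628906)
index 231 [150.8 152.5 153.3] [ 538.9 -175.5  150.8] ((10.852758407592773, 9.671740531921387), 85.46018981933594)
disc 1227 [128.7 129.2 129.9] [555.4 -82.1 128.7] ((29.699047088623047, 59.9404182434082), 84.8121109008789)
bar 1376 [191.4 192.1 192.7] [549.6 -59.6 191.4] ((55.00416564941406, 13.912002563476562), 84.22457122802734)
scene arm (np.int64(60), np.float64(117.4)) pin (np.int64(52), array([148.3, 152.3, 153.8])) index (np.int64(52), array([147.4, 151.8, 152.8]))
top arm (np.int64(82), np.float64(116.4)) pin (np.int64(0), None) index (np.int64(4), array([152.7, 154.3, 155.4]))
```

View pics/w9.png

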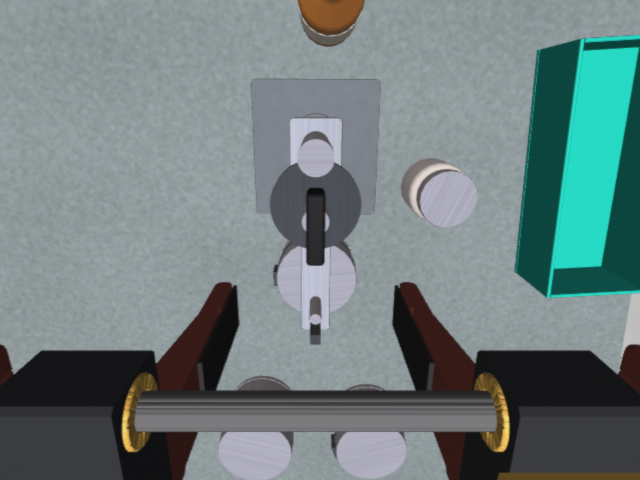

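The wrist view shows the bar at (316,225) in line with the arm, so the clamp is tight. The pin at (316,318) stands about 1 mm above the index at (315,338), and the drum is still under the foot. I check that it stays put, then hand in.

```bash
python3 -m creep '{"delta_pos":[[0,0,-0.02],[0,0,0],[0,0,0],[0,0,0],[0,0,0],[0,0,0],[0,0,0],[0,0,0],[0,0,0],[0,0,0],[0,0,0],[0,0,0],[0,0,0],[0,0,0],[0,0,0],[0,0,0],[0,0,0],[0,0,0]],"twist":[[0,0,0],[0,0,0],[0,0,0],[0,0,0],[0,0,0],[0,0,0],[0,0,0],[0,0,0],[0,0,0],[0,0,0],[0,0,0],[0,0,0],[0,0,0],[0,0,0],[0,0,0],[0,0,0],[0,0,0],[0,0,0]]}'
python3 - <<'E'
from h import *
im,d=get_image("wrist");p=camera_params("wrist");P=cloud(d,p);S=P.reshape(-1,3)
u=np.array([554.2,-8.5]); f=np.array([-.0865,-.9963]); s=np.array([.9963,-.0865]); L=(S[:,:2]-u)@f; W=(S[:,:2]-u)@s
a={}
for n,lo,hi,w,z0,z1 in(("arm",100,138,9,100,135),("pin",143,157,6,125,175),("index",164,180,9,130,175)):
    m=(L>lo)&(L<hi)&(abs(W)<w)&(S[:,2]>z0)&(S[:,2]<z1); a[n]=np.percentile(S[m,2],[50,95]).round(1); print(n,a[n])
if abs(a["arm"][0]-117.6)<1.5 and abs(a["pin"][1]-a["index"][1])<2.5: print(close_job())
E
```

```text
t: 18.83
ee_pos: [549.8, -64.1, 328.7]
orientation: [-2.318, -2.121, 0.0]
ft_force: [0.2, -0.7, 0.0]
width: 70.4
grasp_force: 0.0
arm [117.7 118.9]
pin [147.9 154.4]
index [150.  153.6]
the job is handed in; nothing more can be done
None
```

I handed the job in at about 19 s: the clamp is fully tight and the carriage stays down by itself, with the foot on the 60 mm drum and the pin about 1 mm above the index post; the drum and everything else look untouched.

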